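# Offer up the strap leaf of a gate hinge to the jamb leaf and hold it for the pin

## Robot

A 7-joint arm with a two-finger parallel gripper is mounted at the origin on the work surface. World frame = base frame: x ahead of the robot, y to its left, z up, the work surface at z = 0. Lengths are in m, angles in rad, forces in N, time in s.
With the tool pointing down it reaches from about 0.4 to 0.85 m from the base axis. Payload 10.4 kg.
Tool frame: the origin (TCP) lies at the very end of the fingers, on their centre line; the grasp point (between the pads) lies 19 mm behind it; z points along the fingers, y is the line along which they close (so a half turn about z gives the same grasp; the last joint's range is limited). The gripper opens to 85 mm and grips with 20 to 120 N. Pads are 22 mm wide; open, the fingers measure 114 mm over their backs; the gripper's body (76 mm by 85 mm) begins 54 mm behind the grasp point. The pads swing forward as they close: fully open they stand 13 mm farther back than shut.
Start: joints at [1.308, 0.332, -0.065, 1.46, 0.022, 1.35, -0.088], TCP at [0.148, -0.607, 0.202] pointing down, gripper open.
Joint ranges: [-2.6, 2.6], [-0.5, 2.12], [-1.47, 1.34], [0.16, 2.42], [-1.27, 4.41], [0.06, 2.06], [-2.6, 2.6]. Speed limits (rad/s): [2.22, 2.22, 2.79, 2.79, 3.14, 3.14, 3.14].

## Interface

Orientations are given as a rotation vector (axis times angle).
In Python, from plant import * gives the robot as it stands.
- The arm moves only by the tool apply_moves, never from a script. Its arguments are lists of equal length, an entry for each row: "translation": the shift along the tool's x, y, z in mm, a list of three; "angular": the turn, a rotation vector about the tool's x, y, z in rad, a list of three; "hand": the closure, from 0 (fully open) to 1 (shut). In form: {"translation": [[dx, dy, dz], ...], "angular": [[wx, wy, wz], ...], "hand": [hand, ...]}. A call has 1 to 20 rows; each row is the pose to reach, as a shift and turn from the pose commanded when the call began, along the tool's axes at that moment; what a row does not reach only later rows make up. A row lasts 1/12 s, in which the tool goes at most 41.7 mm and 7.16 degrees, less where a joint would pass 70% of its speed; a pose out of reach is approached as far as the arm can. A call with a gripper value outside its range is refused whole. The fingers move at their own pace and stop on an object; "newtons" is the grip in N (left out, the last holds). Time passes only in rows, so rows that repeat a pose let the fingers close. It gives the time, the measured TCP pose, the force, the opening and the grip force at its end, in the units of the state.
- get_obs(): the state, without advancing time (a new reading comes with each control period).
- capture(name): name is "side" or "top" or "wrist"; returns (picture, depth): 400x640x3 uint8, blue, green, red; 400x640 float32, m along the optical axis (not along the pixel's ray), 0 where there is no reading.
- camera_model(name): a dict with "fx", "fy", "cx", "cy" (pixels), "dist_coeffs" ([k1, k2, p1, p2, k3] as OpenCV has them; the pictures are not rectified), "position" and "rotation" of the camera in the world. Camera axes: x right, y down, z forward; pixel columns grow to the right and rows downward; lengths in m; the calibration is good to about 2 mm. A picture is of the moment at which its call begins: read the wrist's pose just before it. camera_model takes no time and is no camera call; for the wrist camera it gives the pose at the moment of the call.
- finish_job(): hands the job in; it is judged then, once.
The state is a dict: "t": time; "q": joint angles; "joint_velocities": joint speeds; "tau": joint torques, N m; "eef_pos": TCP position; "orientation": TCP orientation; "force": force on the tool from outside, world axes, zero at the start; "wrist_torque": the same for the moment, N m; "opening": finger opening in m; "gripper_force": force on a finger pad.
Only numpy, scipy, OpenCV 4.12 (cv2) and the standard library are available. Lean on these libraries where they do the work, as an engineer would, in place of code of your own. Each camera call takes 0.05 s, during which the arm holds its last target. There are 200 camera calls.

## Task

Take the strap leaf (the long one with a single knuckle) out of the parts tray and offer it up to the hinge leaf welded on the jamb: ease its knuckle, without forcing it, in between the two jamb knuckles until all three holes line up well enough for the pin to slide straight through. Finish while holding it there, still, with the strap level towards you (hinge opened out flat), in the gripper's own grip and leaning on nothing, so that I can drive the pin; leave the pin, hammer, magnet and the spare leaf in the tray where they are.

Things in the scene. Friction and masses are not known exactly. Their poses are not given: they have to be found in the camera images.
- strap_leaf: Loose strap leaf of a gate T-hinge, zinc steel, 0.3 kg, flat in the tray, knuckle roughly away from the robot. Strap 40 mm wide (y), 8 mm thick, tail rounded; at its +x end one knuckle, 30 mm outside diameter, 40 mm long (y), 18 mm bore. Origin: centre line, underside, at the balance point: knuckle to 60 mm +x, tail to 85 mm -x. z up. Strap and knuckle undersides are flush. Grip across the 40 mm.
- strap_bore (a point): Centre of the strap leaf's knuckle, on its bore axis: 45 mm to +x of the strap leaf's origin and 15 mm above its underside. Axes as the strap leaf; y is the bore axis.
- jamb: Fixed jamb: red-oxide box section 80 (x) by 280 (y) by 60 mm high on the bench, strap clamps 115 mm either side of its middle (82 mm high, to 65 mm fore and aft). On top a zinc jamb leaf 100 mm long (y), 8 mm thick, with two knuckles (30 mm outside diameter, 18 mm bore, each 27 mm long in y) that overhang the -x edge, facing the robot. Origin: centre of the underside, on the bench.
- jamb_bore (a point): On the pin axis midway between the jamb knuckles: 60 mm to -x of the jamb's origin, 75 mm above the bench, 20 mm before the jamb's face. Axes as the jamb; y is the pin axis. The gap between the knuckles is 46 mm (23 mm each side), open above, below and in front. The strap belongs to -x of this point, hinge opened flat, its underside level with the box section's top, 60 mm above the bench.
- tray: Blue sheet-steel parts tray, fixed, 216 mm (x) by 270 mm (y), 42 mm high, walls and floor 3 mm. Origin: centre of its underside, on the bench.
- spare_leaf: Spare jamb leaf, zinc steel, 0.3 kg, lying flat in the tray beside the strap leaf, about 100 mm (x) by 75 mm (y) by 30 mm with two knuckles, their bores along x. Origin: underside, near its middle. Not for this job.
- hinge_pin: Hinge pin, bare steel, 14 mm thick, about 125 mm long with a bent end, lying along x on the bench. Origin: underside, middle. Leave it lying.
- hammer: Hammer, about 250 mm long, wooden handle, lying on the far side of the bench, about along y. Leave it lying.
- weld_magnet: Red triangular welding magnet, 100 mm by 100 mm by 16 mm, lying on the far side of the bench. Origin: underside, middle. Leave it lying.
There are look-alikes about, which are no part of the job. What is shaped like the strap_leaf but turquoise is not meant.

How it is judged:
On the way:
1. the strap leaf has been gripped and lifted out of the tray, clear of its walls (height (world z) of strap_bore above 0.057 m and contact force between strap_leaf and the fingers above 2 N and contact force between strap_leaf and tray below 0.1 N), for 0.1 s.
At the end, for the whole second after the job is handed in: The strap knuckle stands between the jamb knuckles, bore within 3 mm of the pin axis fore-aft and in height, within 3.5 mm of the middle of the gap, axes parallel within 0.05 rad, strap level within 0.15 rad; the fingers grip it (over 5 N), it is still and touches the jamb with under 1.5 N (x of strap_bore in the frame of jamb_bore between -0.003 and 0.003 m and z of strap_bore in the frame of jamb_bore between -0.003 and 0.003 m and y of strap_bore in the frame of jamb_bore between -0.0035 and 0.0035 m and angle between the y axis of strap_bore and the y axis of jamb_bore, either way round below 0.05 rad and angle between strap_leaf's own z axis and vertical below 0.15 rad and contact force between strap_leaf and the fingers above 5 N and contact force between strap_leaf and jamb below 1.5 N and contact force between strap_leaf and tray below 0.1 N and linear speed of strap_leaf below 0.01 m/s and angular speed of strap_leaf below 0.1 rad/s); the arm keeps its last pose, push and grip.
It fails at once if the strap leaf is forced against the jamb (over 40 N) (contact force between strap_leaf and jamb above 40 N).
It fails at once if the hinge pin is shifted more than 20 mm (distance of hinge_pin from where it was at the start of the episode above 0.02 m).
It fails at once if the hammer is shifted more than 20 mm (distance of hammer from where it was at the start of the episode above 0.02 m).
It fails at once if the welding magnet is shifted more than 20 mm (distance of weld_magnet from where it was at the start of the episode above 0.02 m).
It fails at once if the spare jamb leaf is shifted more than 20 mm (distance of spare_leaf from where it was at the start of the episode above 0.02 m).
It also fails if it takes over 42 s, if anything falls off the work surface, if the arm or the gripper's body presses on something with over 40 N, if the wrist force passes 120 N, or if a joint passes its speed limit or range.

## Working session

There is one attempt and no reset: what is moved stays moved. The work goes in short steps, Python scripts to look and compute and a tool call to move; the robot and the scene stay as the last step left them, time stands still between calls to the robot, and variables do not carry over. Pictures are saved under pics/ and viewed, at most 11 in all, crops included, and the job is handed in when it is done.

Besides the shell and the picture viewer there is one more tool, called in YAML: its name, and indented under it one key for each argument. apply_moves: Moves the arm, as the interface text tells. Its arguments: {"type":"object","properties":{"translation":{"type":"array","items":{"type":"array","items":{"type":"number"}}},"angular":{"type":"array","items":{"type":"array","items":{"type":"number"}}},"hand":{"type":"array","items":{"type":"number"}},"newtons":{"type":"number"}},"required":["translation","angular","hand"]}

```bash
mkdir -p pics; cat > h.py <<'E'
from plant import *
import numpy as np, cv2
from scipy.spatial.transform import Rotation as R
def rotm(r):
    r=np.array(r,float)
    return r if r.shape==(3,3) else (R.from_rotvec(r).as_matrix() if r.size==3 else R.from_quat(r).as_matrix())
def cam(n):
    m=camera_model(n); K=np.array([[m['fx'],0,m['cx']],[0,m['fy'],m['cy']],[0,0,1.]])
    return K,np.array(m['dist_coeffs'],float),np.array(m['position'],float),rotm(m['rotation'])
def rays(c,px):
    K,d,p,Rm=c
    u=cv2.undistortPoints(np.array(px,float).reshape(-1,1,2),K,d).reshape(-1,2)
    return np.c_[u,np.ones(len(u))]@Rm.T
def onplane(c,px,z):
    v=rays(c,px); return c[2]+v*((z-c[2][2])/v[:,2])[:,None]
def withdepth(c,px,dep):
    px=np.array(px); v=rays(c,px); return c[2]+v*dep[px[:,1].astype(int),px[:,0].astype(int)][:,None]
E
python3 - <<'E'
from h import *
o=get_obs();print(o)
for n in ['top','side','wrist']:
    c=cam(n); im,d=capture(n); cv2.imwrite(f'pics/{n}0.png',im); np.save(f'{n}0.npy',d); print(n,camera_model(n))
a=[cv2.imread(f'pics/{n}0.png') for n in ['top','side']]
E
```

```text
{'t': 0.0, 'q': array([ 1.30843381,  0.33288649, -0.06471578,  1.4608795 ,  0.02161794,
        1.3498813 , -0.08850239]), 'joint_velocities': array([-0.00072906,  0.00058172,  0.00161819,  0.00109566,  0.00084323,
        0.00149879, -0.00040113]), 'tau': array([ 2.09555088e-03, -6.25444651e+01,  5.05123765e-02, -3.91600049e+01,
        1.63195952e-02,  9.99903772e-03,  4.65485323e-05]), 'eef_pos': array([ 0.14832739, -0.60675077,  0.20093638]), 'orientation': array([-3.11770965e+00, -3.75612942e-01,  3.67085970e-04]), 'force': array([0.43596386, 0.37735692, 0.27941322]), 'wrist_torque': array([ 0.02722702,  0.03351411, -0.0184464 ]), 'gripper_force': 0.0, 'opening': 0.08544604714240976}
top {'fx': 477.53545356945136, 'fy': 477.53545356945136, 'cx': 326.49359108676106, 'cy': 204.9776895926227, 'dist_coeffs': array([-0.0154397,  0.       ,  0.       ,  0.       ,  0.       ]), 'position': array([0.36361393, 0.00231733, 1.00177014]), 'rotation': array([-2.1412366 ,  2.09035359, -0.22021173])}
side {'fx': 429.47862432479775, 'fy': 429.47862432479775, 'cx': 323.7836265372541, 'cy': 205.20790736715776, 'dist_coeffs': array([0.01777639, 0.        , 0.        , 0.        , 0.        ]), 'position': array([0.18521194, 0.50932157, 0.73346376]), 'rotation': array([-0.88116161,  2.59000008, -1.02603978])}
wrist {'fx': 346.83912712947154, 'fy': 346.83912712947154, 'cx': 320.67803230766606, 'cy': 198.767596780926, 'dist_coeffs': array([-0.0287877,  0.       ,  0.       ,  0.       ,  0.       ]), 'position': array([ 0.22044602, -0.58997464,  0.37371916]), 'rotation': array([ 2.27950264, -1.78972844, -0.26910756])}
```

View pics/top0.png

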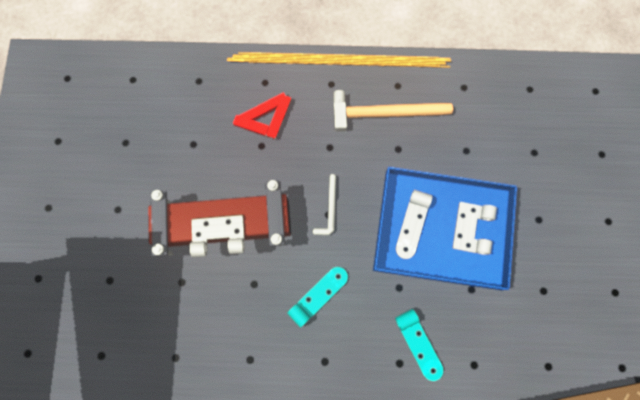

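View pics/side0.png

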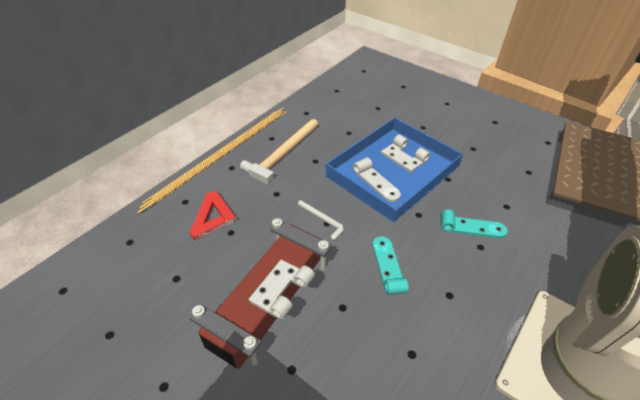

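The top view shows three strap-shaped pieces: zinc at (413,225) in the blue tray, and turquoise at (318,296) and (420,345) on the bench. The zinc one is meant: it has a single knuckle at (420,199), pointing away from the robot, and lies beside the two-knuckle spare at (475,228). The jamb knuckles are at (197,249) and (236,246).

```bash
python3 - <<'E'
from h import *
for n,rois in [('top',{'strap':(392,185,440,265),'jamb':(185,212,250,260)}),('side',{'strap':(345,150,402,203),'jamb':(240,255,318,322)})]:
    c=cam(n); im=cv2.imread(f'pics/{n}0.png'); d=np.load(f'{n}0.npy')
    hsv=cv2.cvtColor(im,cv2.COLOR_BGR2HSV)
    m=((hsv[...,1]<60)&(hsv[...,2]>130)).astype(np.uint8)
    for k,(x0,y0,x1,y1) in rois.items():
        mm=np.zeros_like(m); mm[y0:y1,x0:x1]=m[y0:y1,x0:x1]
        nl,lab,st,ce=cv2.connectedComponentsWithStats(mm)
        i=1+np.argmax(st[1:,4]); mm=(lab==i).astype(np.uint8)
        ys,xs=np.nonzero(mm); P=withdepth(c,np.c_[xs,ys],d); P=P[d[ys,xs]>0]
        print(n,k,st[i],'z pct',np.percentile(P[:,2],[2,10,25,50,75,90,98]).round(4))
        for lo,hi in ([(0.,.017),(.022,.05)] if k=='strap' else [(.055,.073),(.078,.1)]):
            Q=P[(P[:,2]>lo)&(P[:,2]<hi)]
            if len(Q)>5:
                r=cv2.minAreaRect((Q[:,:2]*1000).astype(np.float32)); print('  band',lo,len(Q),Q.mean(0).round(4),'rect',np.round(r[0],1),np.round(r[1],1),round(r[2],1))
                if n=='top' and lo==.078:
                    for s in (0,1):
                        S=Q[(Q[:,1]>Q[:,1].mean())==s]; print('   ',S.mean(0).round(4),S.max(0).round(4),S.min(0).round(4))
        co,_=cv2.findContours(mm,cv2.RETR_EXTERNAL,cv2.CHAIN_APPROX_NONE); cv2.drawContours(im,co,-1,(0,0,255),1)
    if n=='top':
        a=cv2.resize(cv2.imread('pics/top0.png')[180:295,370:520],None,fx=4,fy=4,interpolation=cv2.INTER_CUBIC)[:450]
        cv2.imwrite('pics/crop1.png',a)
    cv2.imwrite(f'pics/{n}_c.png',im)
E
```

```text
top strap [ 396  190   36   69 1313] z pct [0.0046 0.0101 0.0118 0.0131 0.0153 0.0316 0.0352]
  band 0.0 1038 [ 0.519  -0.177   0.0123] rect [ 527.2 -180.3] [ 44.8 137.6] 71.7
  band 0.022 244 [ 0.5831 -0.1954  0.0316] rect [ 584.4 -196. ] [39.8 27.7] 73.9
top jamb [ 185  215   65   45 2059] z pct [-0.0014  0.0007  0.0597  0.0688  0.0716  0.0884  0.0914]
  band 0.055 1100 [0.5039 0.2151 0.0686] rect [493.1 214.4] [ 68.7 101.1] 6.2
  band 0.078 427 [0.4656 0.2114 0.0875] rect [466.8 211.9] [ 29.6 100.8] 6.7
    [0.4698 0.1748 0.0876] [0.4866 0.1891 0.0946] [0.4564 0.1602 0.0781]
    [0.4615 0.2474 0.0874] [0.4765 0.2632 0.0947] [0.4472 0.2331 0.0782]
side strap [353 157  48  45 831] z pct [0.0031 0.0078 0.0099 0.0114 0.0135 0.0295 0.0333]
  band 0.0 663 [ 0.5217 -0.1725  0.0105] rect [ 538.7 -182.8] [ 63.3 168.2] 65.4
  band 0.022 142 [ 0.5808 -0.1896  0.0295] rect [ 582.8 -191.6] [40.7 26. ] 71.3
side jamb [ 249  260   65   59 1727] z pct [0.0631 0.0666 0.0677 0.069  0.0816 0.0888 0.0905]
  band 0.055 1193 [0.5005 0.2224 0.0681] rect [490.4 214.8] [ 73.8 106.9] 6.4
  band 0.078 484 [0.4623 0.2188 0.0867] rect [465.3 215. ] [ 29.1 100.4] 6.3
```

View pics/crop1.png

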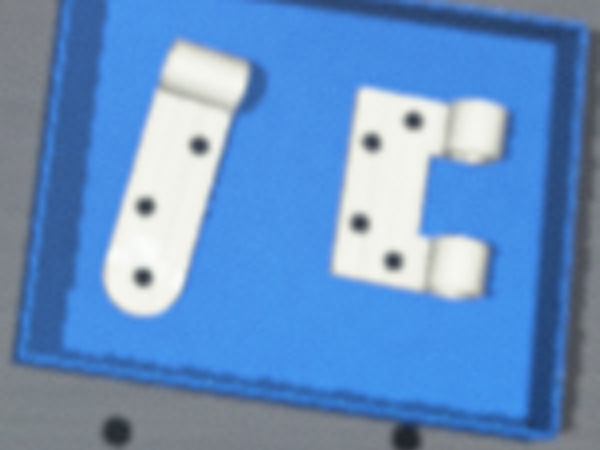

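The crop confirms it: zinc, a single knuckle at crop (205,75), a rounded tail with three holes, and clearly not the two-knuckle spare beside it. I'm moving to hover over it with the fingers part-closed.

apply_moves:
  translation:
    - [482,-321,0]
    - [482,-321,0]
    - [482,-321,0]
    - [482,-321,0]
    - [482,-321,0]
    - [482,-321,0]
    - [482,-321,0]
    - [482,-321,0]
    - [482,-321,0]
    - [482,-321,0]
    - [482,-321,0]
    - [482,-321,0]
    - [482,-321,0]
    - [482,-321,0]
    - [482,-321,0]
    - [482,-321,0]
    - [482,-321,0]
    - [482,-321,0]
    - [482,-321,0]
    - [482,-321,0]
  angular:
    - [0,0,0.53]
    - [0,0,0.53]
    - [0,0,0.53]
    - [0,0,0.53]
    - [0,0,0.53]
    - [0,0,0.53]
    - [0,0,0.53]
    - [0,0,0.53]
    - [0,0,0.53]
    - [0,0,0.53]
    - [0,0,0.53]
    - [0,0,0.53]
    - [0,0,0.53]
    - [0,0,0.53]
    - [0,0,0.53]
    - [0,0,0.53]
    - [0,0,0.53]
    - [0,0,0.53]
    - [0,0,0.53]
    - [0,0,0.53]
  hand: [0.38,0.38,0.38,0.38,0.38,0.38,0.38,0.38,0.38,0.38,0.38,0.38,0.38,0.38,0.38,0.38,0.38,0.38,0.38,0.38]
  newtons: 80

```text
t: 1.82
eef_pos: [0.5398, -0.1821, 0.2018]
orientation: [3.108, -0.457, 0.0]
force: [-0.2, 0.6, 0.6]
opening: 0.0527
gripper_force: 0.0
```

```bash
cat > strap.py <<'E'
from h import *
def strapmask(im):
    hsv=cv2.cvtColor(im,cv2.COLOR_BGR2HSV)
    return ((hsv[...,1]<60)&(hsv[...,2]>120)).astype(np.uint8)
E
python3 - <<'E'
from strap import *
o=get_obs(); c=cam('wrist'); im,d=capture('wrist'); cv2.imwrite('pics/w1.png',im); np.save('w1.npy',d)
print(o['eef_pos'],o['orientation'],o['q'].round(2),o['opening'])
m=strapmask(im); n,lab,st,ce=cv2.connectedComponentsWithStats(m)
for i in range(1,n):
    if st[i,4]<400: continue
    ys,xs=np.nonzero(lab==i); P=withdepth(c,np.c_[xs,ys],d); P=P[d[ys,xs]>0]
    print(st[i],P.mean(0).round(4),np.percentile(P[:,2],[10,50,90,98]).round(4))
E
```

```text
[ 0.53982314 -0.18207987  0.20180377] [ 3.10758712e+00 -4.57414554e-01  9.26947260e-05] [ 0.6   0.24 -0.42  1.59  0.1   1.33 -1.69] 0.05267259616964776
[    0     0   530   390 84875] [ 0.5905 -0.0333  0.0041] [-0.0004  0.0007  0.002   0.071 ]
[  419    65   192   283 24786] [ 3.956e-01 -4.169e-01  1.000e-04] [-0.0009  0.0001  0.0011  0.0016]
[ 400   91   80  103 5860] [ 0.5295 -0.3029  0.0161] [0.0102 0.0117 0.0317 0.0332]
[ 298  106   43  133 4861] [ 0.5368 -0.1801  0.0158] [0.0103 0.0117 0.0316 0.0334]
[446 370  35  30 700] [ 1.870e-01 -2.748e-01  2.000e-04] [-0.0006  0.0002  0.0011  0.0016]
[161 376  36  24 568] [0.293  0.0932 0.0007] [-0.0002  0.0007  0.0016  0.0021]
```

View pics/w1.png

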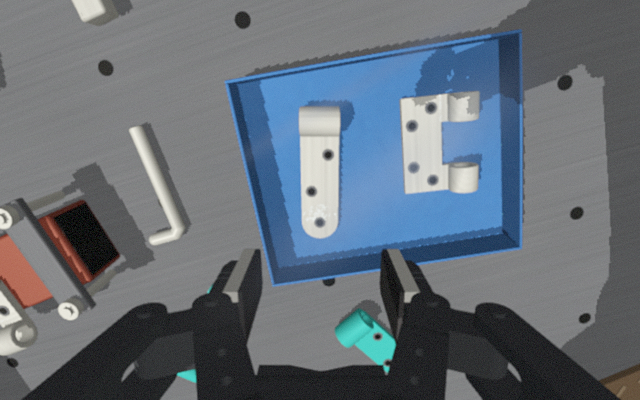

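The wrist view shows the strap leaf at (320,170), knuckle up at (320,121) and nearly aligned with the tool. The left tray wall is at about x 250–272 and the spare leaf is at (440,145).

```bash
python3 - <<'E'
from strap import *
o=get_obs(); c=cam('wrist'); im=cv2.imread('pics/w1.png'); d=np.load('w1.npy')
m=strapmask(im); n,lab,st,ce=cv2.connectedComponentsWithStats(m)
i=lab[170,310]; L=[];Rr=[]
for y in range(145,212):
    x=np.nonzero(lab[y]==i)[0]; L.append((x[0],y)); Rr.append((x[-1]+1,y))
A=onplane(c,L,.011);B=onplane(c,Rr,.011); M=(A+B)/2
print('width',np.linalg.norm((B-A)[:,:2],axis=1).mean())
p=np.polyfit(M[:,0],M[:,1],1); yaw=np.arctan(p[0]); print('yaw',yaw)
for nm,E in(('L',A),('R',B)): print(nm,np.arctan(np.polyfit(E[:,0],E[:,1],1)[0]))
ys,xs=np.nonzero(lab==i); P=withdepth(c,np.c_[xs,ys],d); P=P[d[ys,xs]>0]
ux=np.array([np.cos(yaw),np.sin(yaw)]); s=P[:,:2]@ux
tail=s[P[:,2]<.02].min(); K=P[(P[:,2]>.022)]; sk=K[:,:2]@ux
print('tail s',tail,'knuckle',sk.min(),sk.max(),'ztop',np.percentile(K[:,2],97))
for so in (tail+.085, (sk.min()+sk.max())/2-.045):
    # origin point on midline with given s
    x=(so-p[1]*ux[1])/(ux[0]+p[0]*ux[1]); print('origin',x,np.polyval(p,x))
x=(tail+.085-p[1]*ux[1])/(ux[0]+p[0]*ux[1])
T=rotm(o['orientation']); O=np.array([x,np.polyval(p,x),0.0])
print('tool delta mm',(T.T@(O-o['eef_pos'])*1000).round(1),'toolyaw',np.arctan2(T[1,0],T[0,0]))
# triangulate knuckle hole-less: mid hole of strap seen by top & wrist
# tray left inner wall
q=withdepth(c,[(x,175) for x in range(235,300,5)],d); print(((q-O)@T*1000)[:,1].round(0), (q[:,2]*1000).round(0))
# two-view height: tail-most strap point in top vs wrist via rays to mask centroid of upper (low) band
t=cam('top'); imt=cv2.imread('pics/top0.png'); lt=cv2.connectedComponentsWithStats(strapmask(imt))[1]; it=lt[225,413]
def cen(l,i):
    ys,xs=np.nonzero(l==i); return (xs.mean(),ys.mean())
a=rays(c,[cen(lab,i)])[0]; b=rays(t,[cen(lt,it)])[0]
s=np.linalg.lstsq(np.c_[a,-b],t[2]-c[2],rcond=None)[0]; print('tri centroid',c[2]+a*s[0],t[2]+b*s[1])
E
```

```text
width 0.04117613042909891
yaw -0.2841754015746184
L -0.29108432020866487
R -0.27723222772586925
tail s 0.48212853203114014 knuckle 0.6031453974627847 0.6314232540373343 ztop 0.033799014459455934
origin 0.5380688353749102 -0.18062079275442045
origin 0.5430178465431525 -0.18206630212092817
tool delta mm [ -2.2  -0.7 201.8] toolyaw -0.2918946049946494
[-94. -89. -83. -70. -69. -66. -60. -55. -49. -44. -38. -33. -27.] [ 0. -0. -0. 37. 14.  3.  3.  3.  3.  4.  4.  3.  3.]
tri centroid [ 0.53599984 -0.17953234  0.00191403] [ 0.53355968 -0.18314255  0.00216899]
```

```bash
python3 - <<'E'
from strap import *
o=get_obs(); c=cam('wrist'); d=np.load('w1.npy'); T=rotm(o['orientation'])
for x0,x1 in((200,265),(378,440)):
    ys,xs=np.mgrid[245:310,x0:x1]; px=np.c_[xs.ravel(),ys.ravel()]
    P=(withdepth(c,px,d)-o['eef_pos'])@T*1000; P=P[(d[px[:,1],px[:,0]]<.25)&(d[px[:,1],px[:,0]]>.05)]
    print(len(P),np.percentile(P[:,2],[50,90,99,100]).round(1),P[P[:,2]>np.percentile(P[:,2],95)].mean(0).round(1))
E
```

```text
2650 [-60.  -42.2 -35.5 -33.1] [  2.4 -26.8 -37.1]
2655 [-59.9 -42.2 -35.6 -33. ] [  2.3  27.6 -37.1]
```

apply_moves:
  translation:
    - [0,-1,40]
    - [0,-1,80]
    - [0,-1,115]
    - [0,-1,145]
    - [0,-1,165]
    - [0,-1,178]
    - [0,-1,186]
    - [0,-1,190]
    - [0,-1,190]
  angular:
    - [0,0,-0.005]
    - [0,0,-0.005]
    - [0,0,-0.005]
    - [0,0,-0.005]
    - [0,0,-0.005]
    - [0,0,-0.005]
    - [0,0,-0.005]
    - [0,0,-0.005]
    - [0,0,-0.005]
  hand: [0.34,0.34,0.34,0.34,0.34,0.34,0.34,0.34,0.34]

```text
t: 2.62
eef_pos: [0.5409, -0.1801, 0.0119]
orientation: [3.11, -0.447, 0.001]
force: [0.5, 0.4, -1.0]
opening: 0.0563
gripper_force: 0.0
```

```bash
python3 - <<'E'
from strap import *
o=get_obs(); c=cam('wrist'); im,d=capture('wrist'); cv2.imwrite('pics/w2.png',im); T=rotm(o['orientation'])
print(o['eef_pos'],'cam in tool',((c[2]-o['eef_pos'])@T*1000).round(1),'cam z in tool',(T.T@c[3][:,2]).round(3))
for z in(0,-5,-19,-38):
    P=o['eef_pos']+T@np.array([[0,-.028,z/1e3],[0,.028,z/1e3]]).T.T[0]
    u=cv2.projectPoints((c[3].T@(P-c[2]))[None],np.zeros(3),np.zeros(3),c[0],c[1])[0].ravel(); print(z,u.round(0))
x=245
for y in range(225,300,5): 
    p=(withdepth(c,[(x,y)],d)[0]-o['eef_pos'])@T*1000; print(y,d[y,x].round(3),p.round(0),im[y,x])
cv2.imwrite('pics/w2c.png',cv2.resize(im[60:330,200:440],None,fx=2.2,fy=2.2))
E
```

```text
[ 0.54093264 -0.1800949   0.01190994] cam in tool [  74.4    0.7 -172.6] cam z in tool [-0.292 -0.001  0.956]
0 [268. 237.]
-5 [266. 241.]
-19 [262. 253.]
-38 [255. 272.]
225 0.194 [  4. -42.   9.] [203 144  86]
230 0.194 [  1. -42.   8.] [202 146  87]
235 0.197 [ -3. -43.  10.] [203 145  89]
240 0.197 [ -6. -43.   9.] [199 141  85]
245 0.198 [ -9. -43.   9.] [202 147  90]
250 0.147 [ 11. -32. -39.] [129 119 110]
255 0.142 [ 11. -31. -43.] [112 114 114]
260 0.137 [ 11. -29. -49.] [104 107 103]
265 0.134 [ 11. -29. -52.] [56 48 44]
270 0.13 [ 11. -28. -56.] [59 48 46]
275 0.13 [  9. -28. -57.] [56 45 41]
280 0.13 [  7. -28. -57.] [57 50 41]
285 0.13 [  6. -28. -58.] [61 49 46]
290 0.13 [  4. -28. -58.] [62 53 46]
295 0.129 [  2. -28. -60.] [62 52 42]
```

View pics/w2c.png

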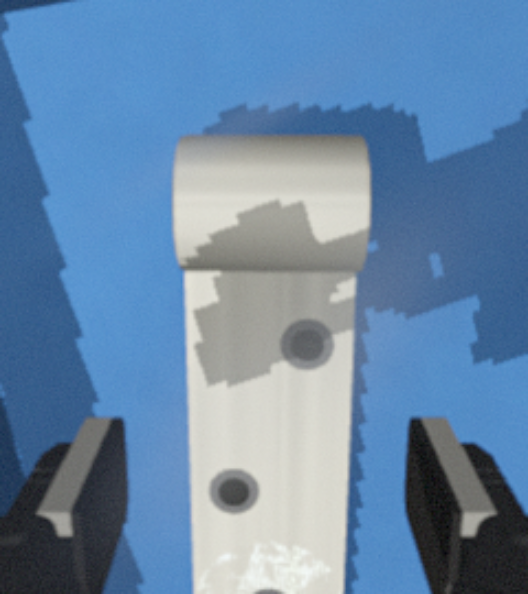

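The view shows the strap centred between the fingertips (crop 125 and 410), knuckle ahead. Lowering in guarded steps and closing.

apply_moves:
  translation:
    - [0,0,4]
    - [0,0,7]
    - [0,0,9]
    - [0,0,9]
  angular:
    - [0,0,0]
    - [0,0,0]
    - [0,0,0]
    - [0,0,0]
  hand: [0.34,0.34,0.34,0.34]

```text
t: 3.0
eef_pos: [0.5406, -0.1799, 0.0025]
orientation: [3.11, -0.446, -0.0]
force: [0.7, -0.3, 0.1]
opening: 0.0565
gripper_force: 0.0
```

apply_moves:
  translation:
    - [0,0,0]
    - [0,0,0]
    - [0,0,0]
    - [0,0,0]
    - [0,0,0]
    - [0,0,0]
    - [0,0,0]
    - [0,0,0]
  angular:
    - [0,0,0]
    - [0,0,0]
    - [0,0,0]
    - [0,0,0]
    - [0,0,0]
    - [0,0,0]
    - [0,0,0]
    - [0,0,0]
  hand: [0.42,0.45,0.48,0.5,0.52,0.55,0.55,0.55]
  newtons: 60

```text
t: 3.67
eef_pos: [0.5407, -0.1799, 0.0027]
orientation: [3.11, -0.446, 0.0]
force: [0.8, 1.0, -0.2]
opening: 0.0386
gripper_force: 0.0
```

```bash
python3 - <<'E'
from strap import *
o=get_obs(); c=cam('wrist'); im,d=capture('wrist'); T=rotm(o['orientation'])
print(o['eef_pos'],o['opening'],o['gripper_force'],c[2])
ys,xs=np.mgrid[200:330,220:420]; px=np.c_[xs.ravel(),ys.ravel()]
P=(withdepth(c,px,d)-o['eef_pos'])@T*1000; dd=d[px[:,1],px[:,0]]
for s in(-1,1):
    Q=P[(P[:,1]*s>10)&(P[:,1]*s<40)&(P[:,2]<-12)&(dd>0)]; print(s,len(Q),Q[Q[:,2]>np.percentile(Q[:,2],97)].mean(0).round(1),Q.max(0).round(1))
cv2.imwrite('pics/w3c.png',cv2.resize(im[60:330,200:440],None,fx=2.2,fy=2.2))
im,d=capture('side'); 
cv2.imwrite('pics/s3c.png',cv2.resize(im[60:240,290:490],None,fx=3,fy=3)); np.save('s3.npy',d)
E
```

```text
[ 0.54074484 -0.17988338  0.00272541] 0.038638783232984183 0.0 [ 0.61187253 -0.20150885  0.17534386]
-1 3662 [  2.9 -19.7 -35.1] [ 18.1 -15.1 -30.4]
1 3604 [  3.   20.7 -35. ] [ 18.   33.6 -30.6]
```

View pics/s3c.png

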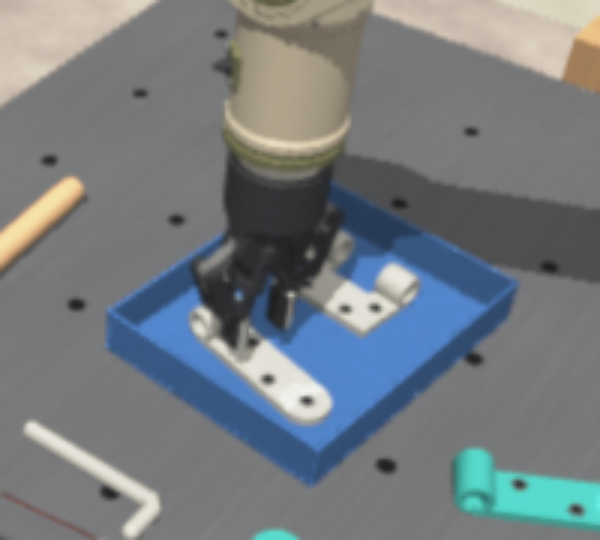

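```bash
python3 - <<'E'
from strap import *
o=get_obs(); c=cam('side'); d=np.load('s3.npy'); T=rotm(o['orientation'])
ys,xs=np.mgrid[130:190,350:410]; px=np.c_[xs.ravel(),ys.ravel()]
W=withdepth(c,px,d); P=(W-o['eef_pos'])@T*1000
Q=np.abs(P[:,0])<25
for s in(-1,1):
    k=Q&(P[:,1]*s>8)&(P[:,1]*s<45); z=W[k,2]; print(s,np.histogram(z*1000,bins=np.arange(-4,100,6)))
k=Q&(abs(P[:,1])<45)&(W[:,2]>.014)&(W[:,2]<.05)
print(np.c_[px[k],P[k].round(0),(W[k,2]*1000).round(0)][::12])
E
```

```text
-1 (array([11, 99, 82,  1,  0,  0,  3,  7, 22, 15, 19, 17,  6, 10, 24, 23, 13]), array([-4,  2,  8, 14, 20, 26, 32, 38, 44, 50, 56, 62, 68, 74, 80, 86, 92,
       98]))
1 (array([21, 80, 62,  0,  0,  0,  8, 19, 16, 16, 21, 18, 22, 22, 28, 21, 12]), array([-4,  2,  8, 14, 20, 26, 32, 38, 44, 50, 56, 62, 68, 74, 80, 86, 92,
       98]))
[[379. 162.   8.  18. -46.  49.]
 [381. 165.  -0.  19. -42.  44.]
 [379. 167.   5.  18. -31.  34.]
 [384. 168. -13.  17. -42.  45.]
 [364. 173.   1. -34. -43.  45.]
 [371. 174. -13. -24. -45.  47.]
 [368. 177.  -5. -25. -30.  33.]]
```

View pics/w3c.png

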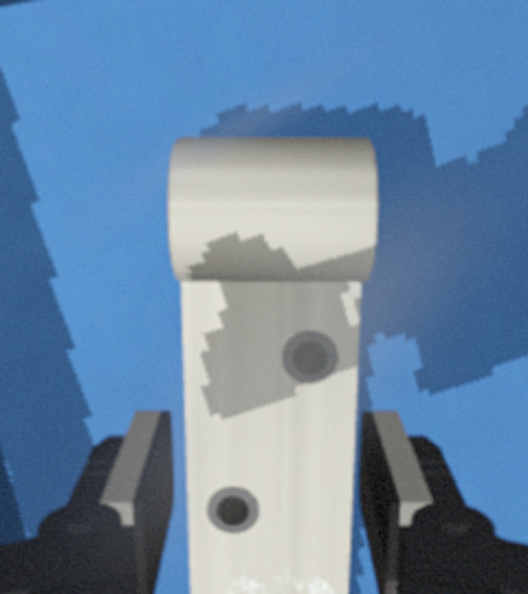

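Depth from both the side and wrist views puts the fingertips about 30 mm above the reported TCP, with tips at z≈0.032. The close confirms it: it met nothing. I'll trust the measurement, reopen, and go down about 26 mm with a force check.

apply_moves:
  translation:
    - [0,0,0]
    - [0,0,0]
    - [0,0,6]
    - [0,0,12]
    - [0,0,17]
    - [0,0,20]
    - [0,0,20]
  angular:
    - [0,0,0]
    - [0,0,0]
    - [0,0,0]
    - [0,0,0]
    - [0,0,0]
    - [0,0,0]
    - [0,0,0]
  hand: [0.34,0.34,0.34,0.34,0.34,0.34,0.34]

```text
t: 4.35
eef_pos: [0.54, -0.1797, -0.0184]
orientation: [-3.109, 0.446, 0.003]
force: [0.3, -0.1, -0.4]
opening: 0.0566
gripper_force: 0.0
```

apply_moves:
  translation:
    - [0,0,2]
    - [0,0,4]
    - [0,0,6]
    - [0,0,6]
  angular:
    - [0,0,0]
    - [0,0,0]
    - [0,0,0]
    - [0,0,0]
  hand: [0.34,0.34,0.34,0.34]

```text
t: 4.68
eef_pos: [0.5405, -0.1799, -0.0236]
orientation: [3.11, -0.447, -0.001]
force: [-0.6, -0.5, -0.6]
opening: 0.0568
gripper_force: 0.0
```

```bash
python3 - <<'E'
from strap import *
o=get_obs(); c=cam('wrist'); im,d=capture('wrist'); T=rotm(o['orientation'])
print(o['eef_pos'],o['opening'],o['force'])
ys,xs=np.mgrid[200:330,220:420]; px=np.c_[xs.ravel(),ys.ravel()]
P=(withdepth(c,px,d)-o['eef_pos'])@T*1000; dd=d[px[:,1],px[:,0]]
for s in(-1,1):
    k=(P[:,1]*s>15)&(P[:,1]*s<45)&(dd>0)&(dd<.165)&(P[:,0]>0); Q=P[k]; print(s,len(Q),np.percentile(Q[:,2],[50,97,100]).round(1))
cv2.imwrite('pics/w4c.png',cv2.resize(im[60:330,200:440],None,fx=2.2,fy=2.2))
E
```

```text
[ 0.54053634 -0.17989005 -0.023617  ] 0.056753877544769314 [-0.61886017 -0.51104487 -0.63300791]
-1 5772 [-27.9 -26.1 -25. ]
1 5684 [-34.4 -26.1 -24.9]
```

apply_moves:
  translation:
    - [0,0,0]
    - [0,0,0]
    - [0,0,0]
    - [0,0,0]
    - [0,0,0]
    - [0,0,0]
    - [0,0,0]
    - [0,0,0]
    - [0,0,0]
  angular:
    - [0,0,0]
    - [0,0,0]
    - [0,0,0]
    - [0,0,0]
    - [0,0,0]
    - [0,0,0]
    - [0,0,0]
    - [0,0,0]
    - [0,0,0]
  hand: [0.42,0.46,0.5,0.54,0.58,0.62,0.65,0.65,0.65]
  newtons: 90

```text
t: 5.48
eef_pos: [0.5409, -0.1801, -0.0223]
orientation: [3.109, -0.447, 0.001]
force: [-4.7, 0.4, 8.9]
opening: 0.0355
gripper_force: 88.8
```

apply_moves:
  translation:
    - [0,0,-5]
    - [0,0,-15]
    - [0,0,-30]
    - [0,0,-50]
    - [0,0,-75]
    - [0,0,-100]
    - [0,0,-120]
    - [0,0,-130]
    - [0,0,-130]
    - [0,0,-130]
  angular:
    - [0,0,0]
    - [0,0,0]
    - [0,0,0]
    - [0,0,0]
    - [0,0,0]
    - [0,0,0]
    - [0,0,0]
    - [0,0,0]
    - [0,0,0]
    - [0,0,0]
  hand: [0.65,0.65,0.65,0.65,0.65,0.65,0.65,0.65,0.65,0.65]

```text
t: 6.32
eef_pos: [0.5405, -0.1799, 0.1064]
orientation: [3.11, -0.447, -0.0]
force: [-0.3, -0.3, -4.3]
opening: 0.0353
gripper_force: 90.3
```

```bash
cat > held.py <<'E'
from strap import *
def held(tag):
    """strap pose from the wrist depth: returns bore, yaw in world, and in tool frame"""
    o=get_obs(); c=cam('wrist'); im,d=capture('wrist'); T=rotm(o['orientation']); cv2.imwrite(f'pics/{tag}.png',im); np.save(f'{tag}.npy',d)
    ys,xs=np.mgrid[60:330,200:440]; px=np.c_[xs.ravel(),ys.ravel()]; dd=d[px[:,1],px[:,0]]
    W=withdepth(c,px,d); P=(W-o['eef_pos'])@T*1000
    m=strapmask(im)[px[:,1],px[:,0]]>0
    return o,c,im,d,T,px,P,W,m&(dd>0)
E
python3 - <<'E'
from held import *
o,c,im,d,T,px,P,W,m=held('w5'); print(o['eef_pos'],o['force'],o['opening'])
k=m&(np.abs(P[:,1])<28)&(P[:,0]<75)&(P[:,0]>-60)&(P[:,2]<0)
print(k.sum(),np.percentile(P[k],[1,50,99],axis=0).round(1))
S=P[k&(P[:,0]>8)&(P[:,0]<26)]; A=np.c_[S[:,:2],np.ones(len(S))]; print('strap plane z=ax+by+c',np.linalg.lstsq(A,S[:,2],rcond=None)[0])
K=P[k&(P[:,0]>32)]; print('knuckle',np.percentile(K,[0.5,50,99.5],axis=0).round(1))
cv2.imwrite('pics/w5c.png',cv2.resize(im[40:330,180:460],None,fx=2,fy=2))
E
```

```text
[ 0.5404843  -0.17988393  0.10635189] [-0.3018544  -0.33514451 -4.27987838] 0.03527962618910384
18148 [[-31.6 -19.  -56.2]
 [ 25.1   0.2 -34.4]
 [ 61.1  20.  -32.3]]
strap plane z=ax+by+c [ 4.10408907e-01 -2.95606859e-02 -4.21237443e+01]
knuckle [[ 34.1 -19.  -56.2]
 [ 50.2   0.7 -53.4]
 [ 61.9  20.1 -41.6]]
```

View pics/w5c.png

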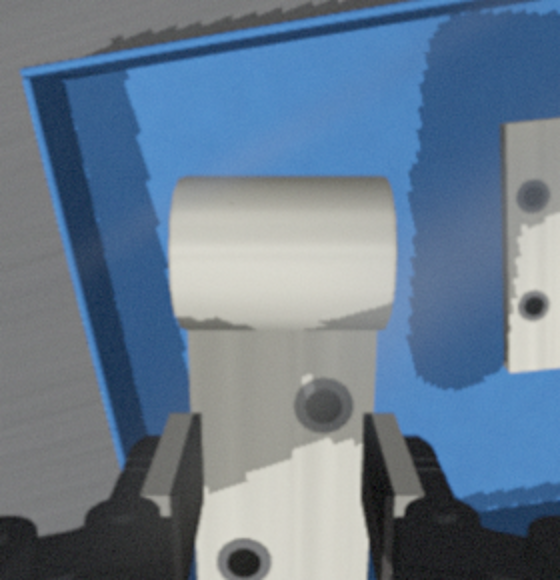

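Gripped and lifted: the crop shows the knuckle at (283,250), level between the pads and clear of the tray. I'm carrying it to a viewing pose in front of and above the jamb.

apply_moves:
  translation:
    - [-3,-4,-10]
    - [-13,-16,-20]
    - [-29,-35,-20]
    - [-48,-58,-20]
    - [-69,-83,-20]
    - [-90,-109,-20]
    - [-112,-135,-20]
    - [-133,-160,-20]
    - [-154,-186,-20]
    - [-176,-212,-20]
    - [-197,-238,-20]
    - [-218,-263,-20]
    - [-237,-286,-20]
    - [-253,-305,-20]
    - [-263,-317,-20]
    - [-266,-321,-20]
    - [-266,-321,-20]
    - [-266,-321,-20]
  angular:
    - [0,0,0]
    - [0,0,-0.02]
    - [0,0,-0.04]
    - [0,0,-0.07]
    - [0,0,-0.1]
    - [0,0,-0.14]
    - [0,0,-0.17]
    - [0,0,-0.2]
    - [0,0,-0.23]
    - [0,0,-0.27]
    - [0,0,-0.3]
    - [0,0,-0.33]
    - [0,0,-0.36]
    - [0,0,-0.38]
    - [0,0,-0.4]
    - [0,0,-0.4]
    - [0,0,-0.4]
    - [0,0,-0.4]
  hand: [0.65,0.65,0.65,0.65,0.65,0.65,0.65,0.65,0.65,0.65,0.65,0.65,0.65,0.65,0.65,0.65,0.65,0.65]

```text
t: 7.87
eef_pos: [0.3761, 0.2019, 0.1264]
orientation: [3.136, 0.178, -0.001]
force: [0.3, -0.6, -4.2]
opening: 0.0357
gripper_force: 90.6
```

```bash
cat > fit.py <<'E'
from held import *
from scipy.optimize import least_squares
def circ(P):  # circle r=15 in tool x,z, seen from -z side
    f=lambda q:np.hypot(P[:,0]-q[0],P[:,2]-q[1])-15
    r=least_squares(f,[np.median(P[:,0]),np.median(P[:,2])+13],loss='soft_l1'); return r.x,np.abs(r.fun).mean()
def measure(tag):
    o,c,im,d,T,px,P,W,m=held(tag); e=o['eef_pos']
    print('eef',e.round(4),'toolyaw',np.arctan2(T[1,0],T[0,0]).round(4),'F',o['force'].round(1),o['opening'].round(4))
    k=m&(np.abs(P[:,1])<15)&(P[:,0]>-5)&(P[:,0]<26)&(P[:,2]>-40)&(P[:,2]<-25)
    S=P[k]; co=np.linalg.lstsq(np.c_[S[:,:2],np.ones(len(S))],S[:,2],rcond=None)[0]; print('strap plane a,b,c',co.round(3),len(S))
    K=P[m&(np.abs(P[:,1])<17)&(P[:,0]>33)&(P[:,0]<58)&(P[:,2]<-45)&(P[:,2]>-60)]; q,e1=circ(K)
    s=[circ(K[(K[:,1]>a)&(K[:,1]<b)])[0].round(2) for a,b in((-17,-6),(-6,6),(6,17))]
    print('knuckle bore tool x,z',q.round(2),'res',e1.round(2),'by y:',s)
    return o,c,im,d,T
E
python3 - <<'E'
from fit import *
o,c,im,d,T=measure('w6')
E
```

```text
Traceback (most recent call last):
  File "fit.py", line 8, in measure
    print('eef',e.round(4),'toolyaw',np.arctan2(T[1,0],T[0,0]).round(4),'F',o['force'].round(1),o['opening'].round(4))
                                                                                                ^^^^^^^^^^^^^^^^^^
AttributeError: 'float' object has no attribute 'round'
```

View pics/w6.png

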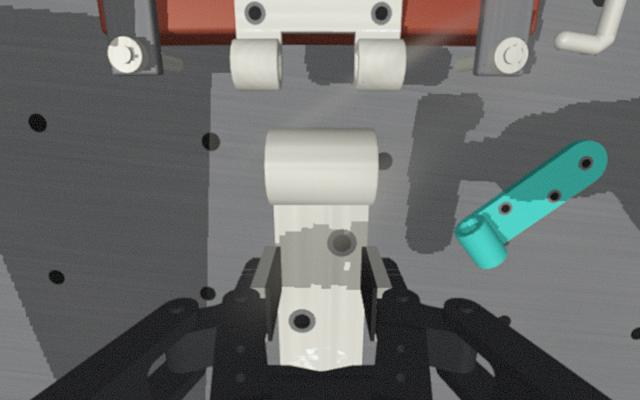

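The wrist view shows the strap knuckle at (321,166) facing the gap between the jamb knuckles at (257,64) and (380,64). Measuring both in the same frame.

```bash
cat > fit.py <<'E'
from h import *
from scipy.optimize import least_squares
def circ(P,z0=None):
    """axis (x,z) of the 15 mm cylinder, tool axes mm"""
    f=lambda q:np.hypot(P[:,0]-q[0],P[:,2]-q[1])-15
    r=least_squares(f,[np.median(P[:,0]),P[:,2].min()+15],loss='soft_l1'); return r.x
def ends(P):
    """y extent, from rows of constant x: median of the extreme points"""
    b=np.round(P[:,0]); lo=[];hi=[]
    for v in np.unique(b):
        y=P[b==v,1]
        if len(y)>15: lo.append(y.min()); hi.append(y.max())
    return np.median(lo),np.median(hi)
def measure(tag):
    o=get_obs(); c=cam('wrist'); im,d=capture('wrist'); T=rotm(o['orientation']); cv2.imwrite(f'pics/{tag}.png',im); np.save(f'{tag}.npy',d)
    ys,xs=np.mgrid[0:330,150:500]; px=np.c_[xs.ravel(),ys.ravel()]; dd=d[px[:,1],px[:,0]]
    W=withdepth(c,px,d); P=((W-o['eef_pos'])@T*1000); ok=dd>0
    print('eef',o['eef_pos'].round(4),'toolx',T[:,0].round(3),'toolz',T[:,2].round(3),'F',o['force'].round(1))
    k=ok&(np.abs(P[:,1])<15)&(P[:,0]>-5)&(P[:,0]<26)&(P[:,2]>-40)&(P[:,2]<-28)
    S=P[k]; co=np.linalg.lstsq(np.c_[S[:,:2],np.ones(len(S))],S[:,2],rcond=None)[0]; print('strap plane a,b,c',co.round(3),len(S))
    k=ok&(np.abs(P[:,1])<26)&(P[:,0]>33)&(P[:,0]<62)&(P[:,2]<-46)&(P[:,2]>-62); K=P[k]
    y0,y1=ends(K); qs=[circ(K[(K[:,1]>a)&(K[:,1]<b)]) for a,b in((-18,-3),(3,18))]
    q=(qs[0]+qs[1])/2; B=np.array([q[0],(y0+y1)/2,q[1]]); print('strap bore tool',B.round(1),'y',round(y0,1),round(y1,1),'skew x,z over 21mm',(qs[1]-qs[0]).round(2))
    J=[]
    for s in(-1,1):
        k=ok&(W[:,2]>.081)&(W[:,2]<.1)&(P[:,1]*s>12)&(P[:,1]*s<65)&(P[:,0]>50)&~((np.abs(P[:,1])<24)&(P[:,2]<-46)&(P[:,0]<64)); K=P[k]
        # keep the knuckle band only
        q=circ(K[K[:,2]<K[:,2].min()+9]); y0,y1=ends(K[np.abs(K[:,0]-q[0])<10]); J.append((q,y0,y1)); print('jamb kn',s,len(K),q.round(1),'y',round(y0,1),round(y1,1))
    inner=(J[0][2]+J[1][1])/2; outer=(J[0][1]+J[1][2])/2
    A=np.array([(J[0][0][0]+J[1][0][0])/2,(inner+outer)/2,(J[0][0][1]+J[1][0][1])/2])
    yy=(J[1][1]+J[1][2]-J[0][1]-J[0][2])/2
    print('jamb bore tool',A.round(1),'mid inner/outer',round(inner,1),round(outer,1),'gap',round(J[1][1]-J[0][2],1),'axis slope dx/dy, dz/dy',((J[1][0]-J[0][0])/yy).round(4))
    print('world jamb bore',(o['eef_pos']+T@A/1000).round(4),'strap bore',(o['eef_pos']+T@B/1000).round(4),'DELTA tool',(A-B).round(1))
E
python3 - <<'E'
from fit import *
measure('w6')
E
```

```text
eef [0.3762 0.2016 0.1264] toolx [ 0.994  0.112 -0.001] toolz [-0.001 -0.001 -1.   ] F [ 0.3  0.4 -4.7]
strap plane a,b,c [ 2.0000e-03 -9.0000e-03 -3.3649e+01] 4444
strap bore tool [ 47.    0.4 -40.2] y -19.3 20.1 skew x,z over 21mm [-0.04  0.04]
jamb kn -1 2296 [90.7 51.2] y -51.1 -25.1
jamb kn 1 2354 [90.5 51.3] y 21.1 47.9
jamb bore tool [90.6 -1.8 51.2] mid inner/outer -2.0 -1.6 gap 46.2 axis slope dx/dy, dz/dy [-0.0026  0.0019]
world jamb bore [0.466  0.2136 0.0751] strap bore [0.423  0.2065 0.1666] DELTA tool [43.7 -2.2 91.4]
```

Consistent numbers: the gap measures 46.2 mm, the jamb bore is at z=0.0751 and the strap is level. Moving to directly above the gap.

apply_moves:
  translation:
    - [8,-0.5,0]
    - [18,-1,0]
    - [28,-1.5,0]
    - [37,-2,2]
    - [42,-2,8]
    - [43.5,-2,18]
    - [43.5,-2,30]
    - [43.5,-2,40]
    - [43.5,-2,47]
    - [43.5,-2,50]
    - [43.5,-2,50]
    - [43.5,-2,50]
  angular:
    - [0,0,0]
    - [0,0,0]
    - [0,0,0]
    - [0,0,0]
    - [0,0,0]
    - [0,0,0]
    - [0,0,0]
    - [0,0,0]
    - [0,0,0]
    - [0,0,0]
    - [0,0,0]
    - [0,0,0]
  hand: [0.65,0.65,0.65,0.65,0.65,0.65,0.65,0.65,0.65,0.65,0.65,0.65]

```text
t: 8.97
eef_pos: [0.4187, 0.2101, 0.0768]
orientation: [3.136, 0.181, 0.0]
force: [0.4, -0.5, -1.8]
opening: 0.0352
gripper_force: 90.6
```

```bash
python3 - <<'E'
from fit import *
measure('w7')
E
```

```text
eef [0.4187 0.2101 0.0768] toolx [0.993 0.115 0.   ] toolz [ 0. -0. -1.] F [ 0.4 -0.5 -1.8]
strap plane a,b,c [ 2.0000e-03 -9.0000e-03 -3.3618e+01] 4454
strap bore tool [ 46.9   0.4 -40.1] y -19.3 20.1 skew x,z over 21mm [-0.05  0.03]
jamb kn -1 1307 [47.6  1.6] y -47.1 -25.1
jamb kn 1 1427 [47.1  1.6] y 26.4 51.7
jamb bore tool [47.3  1.5  1.6] mid inner/outer 0.6 2.3 gap 51.6 axis slope dx/dy, dz/dy [-0.0063 -0.0003]
world jamb bore [0.4659 0.2141 0.0752] strap bore [0.4654 0.215  0.1169] DELTA tool [ 0.4  1.  41.7]
```

apply_moves:
  translation:
    - [0,0.8,0]
    - [0.3,1.5,0]
    - [0.3,1.5,3]
    - [0.3,1.5,5]
    - [0.3,1.5,5]
    - [0.3,1.5,5]
  angular:
    - [0,0,0]
    - [0,0,0]
    - [0,0,0]
    - [0,0,0]
    - [0,0,0]
    - [0,0,0]
  hand: [0.65,0.65,0.65,0.65,0.65,0.65]

```text
t: 9.52
eef_pos: [0.4191, 0.2084, 0.0715]
orientation: [3.136, 0.18, -0.001]
force: [-0.2, -0.4, -3.9]
opening: 0.0349
gripper_force: 90.6
```

```bash
sed -i "s/A=np.array(\[(J\[0\]\[0\]\[0\]+J\[1\]\[0\]\[0\])\/2,(inner+outer)\/2/A=np.array([(J[0][0][0]+J[1][0][0])\/2,outer/" fit.py; python3 - <<'E'
from fit import *
measure('w8'); im=cv2.imread('pics/w8.png'); cv2.imwrite('pics/w8c.png',cv2.resize(im[60:260,200:440],None,fx=3,fy=3))
E
```

```text
eef [0.4191 0.2084 0.0715] toolx [ 0.993  0.115 -0.   ] toolz [-0. -0. -1.] F [-0.2 -0.4 -3.9]
strap plane a,b,c [ 2.0000e-03 -6.0000e-03 -3.3633e+01] 4439
strap bore tool [ 46.9   0.4 -40.1] y -19.3 20.1 skew x,z over 21mm [-0.01  0.03]
jamb kn -1 1476 [47.3 -3.8] y -48.9 -24.6
jamb kn 1 1445 [46.9 -3.7] y 25.6 50.0
jamb bore tool [47.1  0.5 -3.8] mid inner/outer 0.5 0.5 gap 50.2 axis slope dx/dy, dz/dy [-0.0045  0.0014]
world jamb bore [0.4659 0.2133 0.0753] strap bore [0.4658 0.2134 0.1116] DELTA tool [ 0.1  0.1 36.4]
```

View pics/w8c.png

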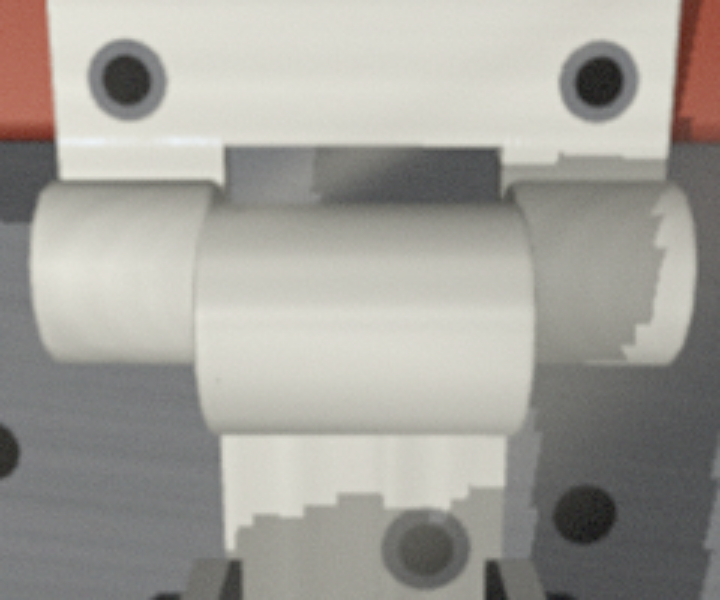

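The crop shows the strap knuckle at (365,320), centred over the gap between the jamb knuckles at (125,270) and (610,270). Easing down in two guarded stages.

apply_moves:
  translation:
    - [0.1,0,3]
    - [0.1,0,6]
    - [0.1,0,9]
    - [0.1,0,12]
    - [0.1,0,15]
    - [0.1,0,18]
    - [0.1,0,20]
    - [0.1,0,20]
    - [0.1,0,20]
  angular:
    - [0,0,0]
    - [0,0,0]
    - [0,0,0]
    - [0,0,0]
    - [0,0,0]
    - [0,0,0]
    - [0,0,0]
    - [0,0,0]
    - [0,0,0]
  hand: [0.65,0.65,0.65,0.65,0.65,0.65,0.65,0.65,0.65]

```text
t: 10.32
eef_pos: [0.4193, 0.2085, 0.0516]
orientation: [3.136, 0.18, -0.0]
force: [-0.9, -0.4, -3.4]
opening: 0.035
gripper_force: 90.6
```

```bash
python3 - <<'E'
from fit import *
measure('w9')
E
```

```text
eef [0.4193 0.2085 0.0516] toolx [ 0.993  0.115 -0.   ] toolz [-0. -0. -1.] F [-0.9 -0.4 -3.4]
strap plane a,b,c [ 3.0000e-03 -9.0000e-03 -3.3628e+01] 4467
strap bore tool [ 46.9   0.5 -40.1] y -19.3 20.2 skew x,z over 21mm [-0.01 -0.  ]
jamb kn -1 2123 [ 62.2 -27.1] y -49.0 -22.6
jamb kn 1 2146 [ 62.5 -27.5] y 23.2 50.1
jamb bore tool [ 62.4   0.5 -27.3] mid inner/outer 0.3 0.5 gap 45.8 axis slope dx/dy, dz/dy [ 0.0037 -0.0064]
world jamb bore [0.4813 0.2151 0.0789] strap bore [0.466  0.2134 0.0917] DELTA tool [15.5  0.1 12.8]
```

apply_moves:
  translation:
    - [0,0,3]
    - [0,0,6]
    - [0,0,9]
    - [0,0,12]
    - [0,0,14]
    - [0,0,16]
    - [0,0,16]
    - [0,0,16]
  angular:
    - [0,0,0]
    - [0,0,0]
    - [0,0,0]
    - [0,0,0]
    - [0,0,0]
    - [0,0,0]
    - [0,0,0]
    - [0,0,0]
  hand: [0.65,0.65,0.65,0.65,0.65,0.65,0.65,0.65]

```text
t: 11.03
eef_pos: [0.4193, 0.2085, 0.0356]
orientation: [3.136, 0.18, -0.0]
force: [0.2, -1.2, -2.9]
opening: 0.0354
gripper_force: 90.6
```

```bash
sed -i 's/(P\[:,0\]>50)&~.*; K=P\[k\]/(P[:,0]>33)\&(P[:,0]<58)\&(np.abs(P[:,1])>22.2); K=P[k]/' fit.py; sed -i 's/(np.abs(P\[:,1\])<26)&(P\[:,0\]>33)/(np.abs(P[:,1])<21.5)\&(P[:,0]>33)/' fit.py; python3 - <<'E'
from fit import *
measure('w10'); im=cv2.imread('pics/w10.png'); cv2.imwrite('pics/w10c.png',cv2.resize(im[60:260,200:440],None,fx=3,fy=3))
E
```

```text
eef [0.4193 0.2085 0.0356] toolx [ 0.993  0.115 -0.   ] toolz [-0. -0. -1.] F [ 0.2 -1.2 -2.9]
strap plane a,b,c [ 4.0000e-03 -7.0000e-03 -3.3637e+01] 4465
strap bore tool [ 46.9   0.5 -40.1] y -19.2 20.2 skew x,z over 21mm [-0.02  0.01]
jamb kn -1 4732 [ 47.3 -39.5] y -49.1 -22.5
jamb kn 1 4820 [ 47.  -39.4] y 23.2 50.1
jamb bore tool [ 47.1   0.5 -39.4] mid inner/outer 0.3 0.5 gap 45.8 axis slope dx/dy, dz/dy [-0.0036  0.0014]
world jamb bore [0.4662 0.2135 0.075 ] strap bore [0.4659 0.2135 0.0757] DELTA tool [0.2 0.  0.7]
```

View pics/w10c.png

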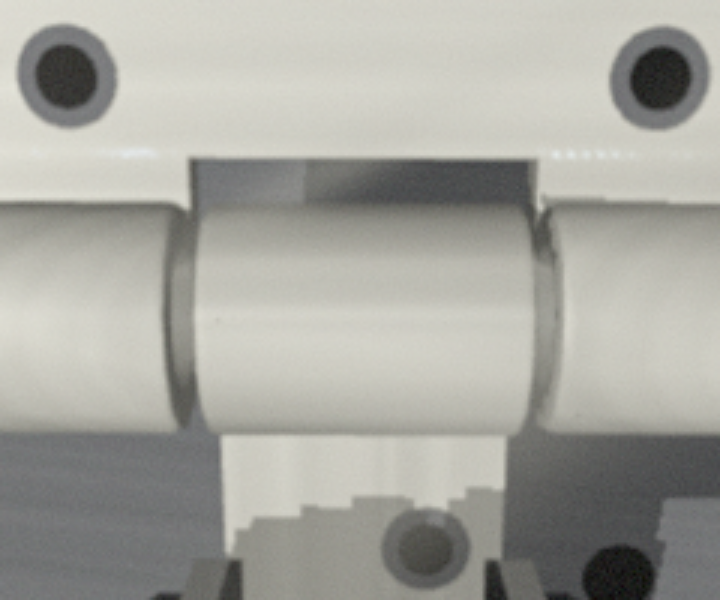

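The strap knuckle at crop (365,320) sits between the jamb knuckles with even gaps at x≈180 and x≈547, and no contact force shows. One last 0.5 mm trim, a settle, then hand in.

apply_moves:
  translation:
    - [0.2,0,0.3]
    - [0.2,0,0.6]
    - [0.2,0,0.6]
    - [0.2,0,0.6]
    - [0.2,0,0.6]
    - [0.2,0,0.6]
    - [0.2,0,0.6]
    - [0.2,0,0.6]
  angular:
    - [0,0,0]
    - [0,0,0]
    - [0,0,0]
    - [0,0,0]
    - [0,0,0]
    - [0,0,0]
    - [0,0,0]
    - [0,0,0]
  hand: [0.65,0.65,0.65,0.65,0.65,0.65,0.65,0.65]

```text
t: 11.75
eef_pos: [0.4195, 0.2085, 0.0351]
orientation: [3.136, 0.18, 0.0]
force: [-0.3, 0.0, -3.5]
opening: 0.0357
gripper_force: 90.6
```

```bash
python3 - <<'E'
from fit import *
measure('w11'); o=get_obs(); print(o['t'],o['gripper_force'],np.abs(o['joint_velocities']).max()); print(finish_job())
E
```

```text
eef [0.4195 0.2085 0.0351] toolx [0.993 0.115 0.   ] toolz [ 0. -0. -1.] F [-0.3  0.  -3.5]
strap plane a,b,c [ 2.0000e-03 -6.0000e-03 -3.3644e+01] 4449
strap bore tool [ 47.    0.4 -40.1] y -19.3 20.2 skew x,z over 21mm [-0.    0.03]
jamb kn -1 4811 [ 47.  -39.9] y -49.0 -22.6
jamb kn 1 4895 [ 46.7 -39.9] y 23.2 49.9
jamb bore tool [ 46.9   0.5 -39.9] mid inner/outer 0.3 0.5 gap 45.8 axis slope dx/dy, dz/dy [-0.0039  0.0012]
world jamb bore [0.4662 0.2134 0.075 ] strap bore [0.4662 0.2135 0.0752] DELTA tool [-0.1  0.   0.2]
11.8 90.60866737738252 0.001695414995444323
the job is handed in; nothing more can be done
None
```

I handed the job in at about 11.8 s with the strap leaf held level and still between the jamb knuckles, its bore measured within about 0.3 mm of the pin axis, gripped at 90 N with no sign of contact with the jamb; the verdict wasn't shown, and the fingertips measured about 30 mm short of the stated TCP, which I corrected for.

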